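# Index the bending disc and hold the length stop out

### The job

On the bar bender, turn the disc one click clockwise (seen from above) so that its upright post clears the way of the length stop. Then press the length stop's release button fully down, take the black knob of its rod, pull the rod out past the first click to its second stop, and finish while still gripping the knob and holding the rod fully out there against its spring. Leave the loose parts on the table where they are.

Things in the scene. Friction and masses are not known exactly. Their poses are not given: they have to be found in the camera images.
- bender: fixed base of the bar bender, carrying the disc (260 mm across, its yellowish top face 50 mm above the table, with a low 48 mm boss in the middle, top at 56 mm). Origin on the disc's turning axis at table height. At disc joint 0 the post lies towards this frame's +y, where the length stop stands. A fixed rail with holes (55 mm wide, 60 mm high, 420 mm long along y) is centred at x +215 mm, y +60 mm in this frame; two limit switches (46 mm high) stand at the disc's -y side
- disc (a joint): turning angle of the disc in rad, growing clockwise seen from above. It clicks every 0.785 rad (45 degrees): at -0.785, 0, 0.785 and 1.571; it starts at the 0 click and the next one clockwise is 0.785. It pulls itself into a click when let go less than half way off. Leaving any click takes about 4 to 7 N sideways at the post
- post_top (a point): centre of the top of the bending post: plain steel, upright, round, 28 mm diameter, standing 65 mm high on the disc (from 50 to 115 mm above the table), 90 mm from the disc's axis. It moves with the disc and is the way to turn it (grip or push it). It can be gripped loosely while it travels round, being round
- stop: fixed grey housing of the length stop, 46 mm (x) by 105 mm (y), 105 mm high, on a 70 by 130 mm foot. Origin in the middle of its underside. Its rod comes out along its own -y axis, towards the disc's axis
- button (a joint): travel of the release button in m, 0 up to 0.008 fully down. A plain push button with about 4 N resistance that stays down where it is pressed; the rod is locked until it is at least 6.5 mm down
- button_top (a point): centre of the top of the release button: black, round, 22 mm diameter, facing up on top of the housing, 15 mm towards +y from the housing's middle, standing 10 mm proud of it (top 115 mm above the table) when up and 2 mm when down
- rod (a joint): how far the rod is pulled out, in m: 0 fully in, 0.045 first stop (a light click that is pulled through), 0.09 second stop (solid end of travel). A spring pulls it back in all the way with 5 to 9 N (clicks included), so it must be held. With the post at disc angle 0 the knob runs into the post between the first and second stop
- knob (a point): centre of the knob on the rod's front end: black, round, 34 mm diameter about the rod, 30 mm long along the rod, 85 mm above the table, moving along the housing's -y axis. Behind it 45 mm of bare 14 mm rod at rod 0 (then more) before the housing's face. It is best pinched from above across the rod, one finger on each side; fingers set before and behind it would land on the rod. Dark bands on the rod lie just at the housing's face at the first and the second stop
- sleeve_a: loose bystander, leave it alone: steel sleeve, 38 mm diameter, 38 mm high, standing; origin under its centre
- sleeve_b: loose bystander, leave it alone: dark steel sleeve, 48 mm diameter, 30 mm high, standing; origin under its centre
- pin: loose bystander, leave it alone: steel pin standing upright, 50 mm shank 18 mm diameter with a 26 mm head; origin under its centre
- offcut_a: loose bystander, leave it alone: square bar offcut, 16 by 110 by 16 mm; origin under its centre
- offcut_b: loose bystander, leave it alone: square bar offcut, 12 by 80 by 12 mm; origin under its centre
- spanner: loose bystander, leave it alone: steel spanner lying flat, 160 mm long; origin under its middle
- tape: loose bystander, leave it alone: grey tape measure case, 60 by 35 by 55 mm; origin under its centre
- washer: loose bystander, leave it alone: steel washer lying flat, 44 mm diameter, 6 mm high; origin under its centre
There are look-alikes about, which are no part of the job. What is shaped like the stop but pink is not meant.

How it is judged (in metres and radians):
On the way, in this order (a step that is already met when the one before it is completed fails the run):
1. the disc stands at the next click clockwise, rod and button untouched (value of joint disc between 0.685 and 0.885 rad and value of joint rod below 0.02 m and value of joint button below 0.004 m and velocity of joint disc between -0.2 and 0.2 rad/s), for 0.3 s.
2. the release button is pressed fully down with the rod still in (value of joint button above 0.0065 m and value of joint rod below 0.02 m), for 0.1 s.
3. the gripped rod is out at its second stop (value of joint rod above 0.083 m and contact force between the fingers and rod above 1 N), for 0.3 s.
At the end, for the whole second after the job is handed in: The robot's fingers press on the rod's knob with more than 1 N and keep the rod still and pulled out more than 83 of its 90 mm; the disc is within 0.1 rad of the next click clockwise (0.785), and the button is down by more than 6.5 mm (all of step 3 and value of joint disc between 0.685 and 0.885 rad and value of joint button above 0.0065 m and velocity of joint rod between -0.03 and 0.03 m/s); the arm keeps its last pose, push and grip.
It fails at once if a loose part on the table is moved by more than 30 mm (distance of any of sleeve_a, sleeve_b, pin, offcut_a, offcut_b, spanner, tape, washer from where it was at the start of the episode above 0.03 m).
It also fails if it takes over 64 s, if anything falls off the work surface, if the arm or the gripper's body presses on something with over 40 N, if the wrist force passes 120 N, or if a joint passes its speed limit or range.

### The arm

A 6-joint arm with a two-finger parallel gripper is mounted at the origin on the work surface. World frame = base frame: x ahead of the robot, y to its left, z up, the work surface at z = 0. Lengths are in m, angles in degrees, forces in N, time in s.
With the tool pointing down it reaches from about 0.25 to 0.725 m from the base axis. Payload 9.7 kg.
Tool frame: the origin (TCP) lies midway between the tips of the shut fingers; the grasp point (between the pads) lies 19 mm behind it (bot.grasp_offset is the distance from the TCP to the grasp point, in m); z points along the fingers, x is the direction in which the jaws open and shut, and the axes are right-handed (so a half turn about z gives the same grasp; the last joint's range is limited). The gripper opens to 85 mm and grips with 20 to 120 N. Pads are 22 mm wide; open, the fingers measure 114 mm over their backs; the gripper's body (76 mm by 85 mm) begins 54 mm behind the grasp point. The pads swing forward as they close: fully open they stand 13 mm farther back than shut.
Start: joints at [-75.401, 4.979, 10.078, 95.1, 0, 90], TCP at [0.139, -0.532, 0.231] pointing down, gripper open.
Joint ranges: [-179.16, 179.16], [-48.56, 103.87], [-65.8, 70.77], [-126.05, 130.52], [-82.76, 87.17], [-180, 180]. Speed limits (degrees/s): [127.2, 127.2, 147.25, 180, 180, 180].

### API

Orientations are given as [roll, pitch, yaw] about the fixed x, y, z axes, in that order (R = Rz(yaw) Ry(pitch) Rx(roll)).
In Python, from workcell import bot gives the robot as it stands.
- The arm moves only by the tool send_rows, never from a script. Its argument "targets" is a list of rows, each a list of 5 numbers: the closure, from 0 (fully open) to 1 (shut), then the shift along the world's x, y, z in mm, then the turn about the world's z in degrees. A call has 1 to 10 rows; each row is the pose to reach, as a shift and turn from the pose commanded when the call began; what a row does not reach only later rows make up. A row lasts 1/8 s, in which the tool goes at most 62.5 mm and 10.7 degrees, less where a joint would pass 70% of its speed; a pose out of reach is approached as far as the arm can. A call with a gripper value outside its range is refused whole. The fingers move at their own pace and stop on an object; "squeeze" is the grip in N (left out, the last holds). Time passes only in rows, so rows that repeat a pose let the fingers close. It gives the time, the measured TCP pose, the force and the opening at its end, in the units of the state.
- bot.get_obs(): the state, without advancing time (a new reading comes with each control period).
- bot.camera(name): name is "scene" or "top" or "wrist"; returns a dict with "pixels" (384x512x3 uint8, red, green, blue), "intrinsics" (3x3 intrinsics, pixels), "view" (4x4, takes a point from world to camera coordinates); the wrist camera has in their place "mount" (4x4, takes a point from camera to tool coordinates, whose origin is the TCP and whose axes are the tool frame's). Camera axes: x right, y down, z forward; pixel columns grow to the right and rows downward; lengths in m; the calibration is good to about 2 mm. A picture is of the moment at which its call begins: read the wrist's pose just before it. There is no depth.
- bot.job_done(): hands the job in, once; it reports no verdict.
The state is a dict: "time": time; "q": joint angles; "qd": joint speeds; "joint_efforts": joint torques, N m; "ee_pos": TCP position; "tcp_rot": TCP orientation; "wrist_force": force on the tool from outside, world axes, zero at the start; "torque": the same for the moment, N m; "opening": finger opening in m.
Only numpy, scipy, OpenCV 4.12 (cv2) and the standard library are available. Lean on these libraries where they do the work, as an engineer would, in place of code of your own. Each camera call takes 0.05 s, during which the arm holds its last target.

## Working session

There is one attempt and no reset: what is moved stays moved. The work goes in short steps, Python scripts to look and compute and a tool call to move; the robot and the scene stay as the last step left them, time stands still between calls to the robot, and variables do not carry over. Pictures are saved under pics/ and viewed, and the job is handed in when it is done.

Besides the shell and the picture viewer there is one more tool, called after "Emit:" as name(argument=value, ...), one argument or row to a line, values as JSON. send_rows: Moves the arm, as the interface text tells. Its arguments: {"type":"object","properties":{"targets":{"type":"array","items":{"type":"array","items":{"type":"number"}}},"squeeze":{"type":"number"}},"required":["targets"]}

```bash
mkdir -p pics; ls
python3 - <<'E'
from workcell import bot
import cv2,numpy as np
print(bot.get_obs())
for n in ["scene","top","wrist"]:
    c=bot.camera(n); cv2.imwrite(f"pics/a_{n}.png",c["pixels"][:,:,::-1]); np.savez(f"a_{n}.npz",**c)
    print(n,c["intrinsics"],c.get("view",c.get("mount")))
E
```

```text
pics
{'time': 0.0, 'q': array([-7.54017978e+01,  5.01105933e+00,  1.00337169e+01,  9.50994352e+01,
        1.42320898e-04,  9.00010896e+01]), 'qd': array([ 0.00082924,  0.03791558, -0.03114571, -0.00859041, -0.0942768 ,
       -0.01296611]), 'joint_efforts': array([-1.04218830e-04, -5.20390213e+01,  4.64799929e+01,  1.64374639e-02,
       -1.45422473e-05, -2.39188876e-05]), 'ee_pos': array([ 0.1385634 , -0.53201872,  0.23057686]), 'tcp_rot': array([-1.79999859e+02,  7.67776368e-02, -7.54028874e+01]), 'wrist_force': array([ 0.53912169, -0.06681322,  0.48621853]), 'torque': array([-0.02095146,  0.02634857,  0.007299  ]), 'opening': 0.08559498231014061}
scene [[453.80254525   0.         255.75995984]
 [  0.         453.80254525 196.35648377]
 [  0.           0.           1.        ]] [[-0.77412465  0.63275823  0.018656    0.4122678 ]
 [ 0.47959633  0.60547038 -0.63513225 -0.21041179]
 [-0.41318081 -0.48272418 -0.77217808  1.5042095 ]
 [ 0.          0.          0.          1.        ]]
top [[453.32220923   0.         263.22265412]
 [  0.         453.32220923 185.84761623]
 [  0.           0.           1.        ]] [[ 0.01635682 -0.9998161  -0.01001103 -0.00139354]
 [-0.99821112 -0.01575307 -0.05767492  0.55184737]
 [ 0.05750661  0.0109365  -0.99828522  1.38479544]
 [ 0.          0.          0.          1.        ]]
wrist [[333.74917255   0.         254.64961809]
 [  0.         333.74917255 197.28663057]
 [  0.           0.           1.        ]] [[ 9.99999916e-01 -3.99150001e-04 -9.30748425e-05 -4.29914033e-04]
 [ 4.09010710e-04  9.57264925e-01  2.89212200e-01 -7.48905142e-02]
 [-2.63417679e-05 -2.89212214e-01  9.57265008e-01 -1.42215239e-01]
 [ 0.00000000e+00  0.00000000e+00  0.00000000e+00  1.00000000e+00]]
```

View pics/a_top.png

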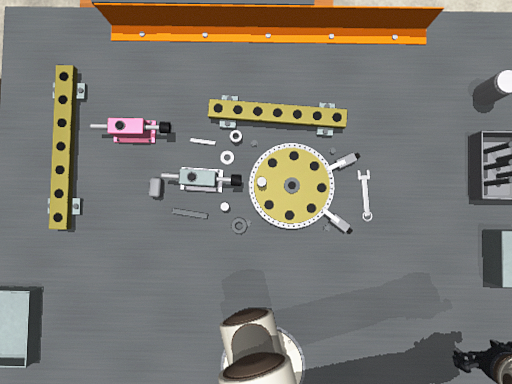

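View pics/a_scene.png

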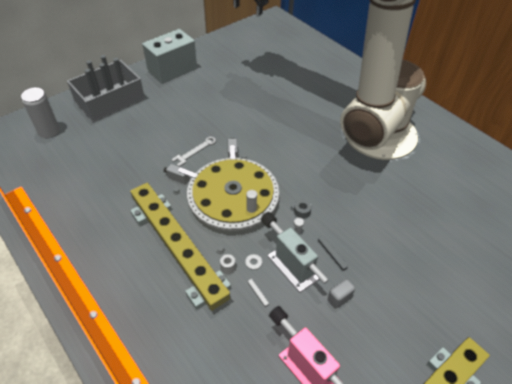

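```bash
cat > h.py <<'E'
import numpy as np,cv2
def ray(c,px,z):
    K=c["intrinsics"];V=c["view"];R=V[:3,:3];t=V[:3,3]
    d=R.T@np.linalg.inv(K)@np.array([px[0],px[1],1.]);o=-R.T@t
    return o+d*(z-o[2])/d[2]
def proj(c,p):
    q=c["view"][:3,:3]@np.array(p)+c["view"][:3,3]; q=c["intrinsics"]@q; return q[:2]/q[2]
E
python3 - <<'E'
from h import *
t=np.load("a_top.npz"); s=np.load("a_scene.npz")
im=t["pixels"][120:250,140:370,::-1]; cv2.imwrite("pics/z_top.png",cv2.resize(im,(800,452),interpolation=cv2.INTER_CUBIC))
im=s["pixels"][130:310,160:360,::-1]; cv2.imwrite("pics/z_sc.png",cv2.resize(im,(660,594),interpolation=cv2.INTER_CUBIC))
im=t["pixels"]
hsv=cv2.cvtColor(im,cv2.COLOR_RGB2HSV)
m=cv2.inRange(hsv,(20,80,80),(35,255,255)); m[:,:240]=0;m[:140]=0
ys,xs=np.nonzero(m);print(xs.min(),xs.max(),ys.min(),ys.max())
c,_=cv2.findContours(m,cv2.RETR_EXTERNAL,cv2.CHAIN_APPROX_NONE); c=max(c,key=cv2.contourArea);e=cv2.fitEllipse(cv2.convexHull(c));print(e, ray(t,e[0],.05))
E
```

```text
254 329 148 223
((291.26507568359375, 185.25283813476562), (75.12785339355469, 75.28545379638672), 108.69684600830078) [ 0.55296341 -0.07735383  0.05      ]
```

View pics/z_top.png

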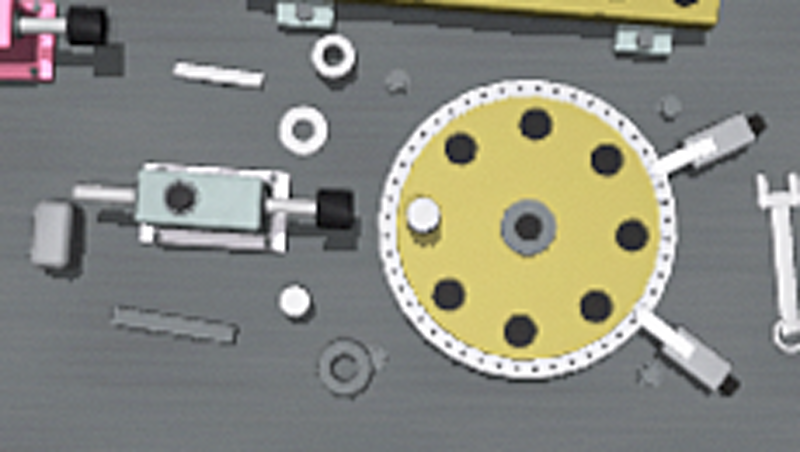

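View pics/z_sc.png

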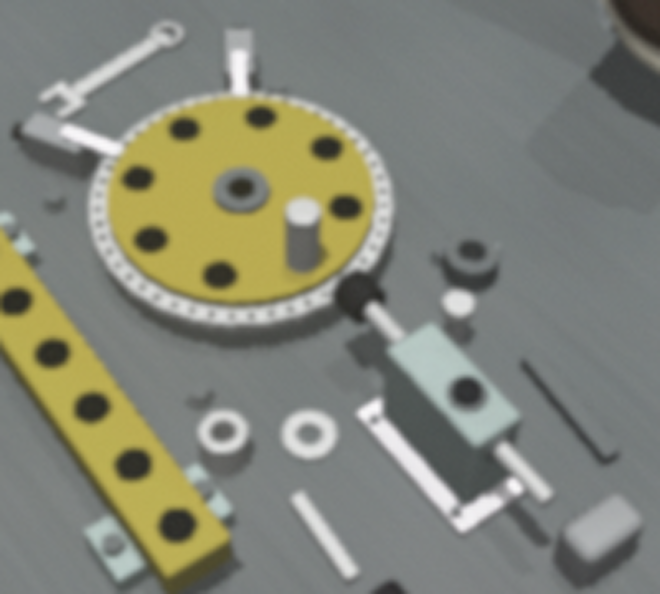

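Run:
```python
from h import *
t=np.load("a_top.npz"); s=np.load("a_scene.npz")
f=800/230;g=3.3
for n,a,b,z in [("post",(423.5,213),(303,211),.115),("button",(180,197),(467,390),.115),("knob",(336,208),(359,296),.085),("disc",(527.5,227.5),(241,190),.056)]:
    pa=(a[0]/f+140-.3,a[1]/f+120-.3);pb=(b[0]/g+160-.3,b[1]/g+130-.3)
    print(n,ray(t,pa,z).round(4),ray(s,pb,z).round(4))
# stop edges: housing top corners z=.105
for a in [(137,172),(262,180),(265,228),(140,219)]:
    print(ray(t,(a[0]/f+140-.3,a[1]/f+120-.3),.105).round(4))
```

```text
post [0.5601 0.0117 0.115 ] [0.5601 0.0129 0.115 ]
button [0.5703 0.2135 0.115 ] [0.5728 0.2159 0.115 ]
knob [0.5653 0.0862 0.085 ] [0.564  0.0875 0.085 ]
disc [ 0.553  -0.0773  0.056 ] [ 0.5553 -0.0755  0.056 ]
[0.5914 0.2517 0.105 ]
[0.5863 0.147  0.105 ]
[0.5462 0.1436 0.105 ]
[0.5521 0.2481 0.105 ]
```

Emit:
send_rows(
  targets=[
    [0.3,421,544,0,72],
    [0.3,421,544,0,72],
    [0.3,421,544,0,72],
    [0.3,421,544,0,72],
    [0.3,421,544,0,72],
    [0.3,421,544,0,72],
    [0.3,421,544,0,72],
    [0.3,421,544,0,72],
    [0.3,421,544,0,72],
    [0.3,421,544,0,72],
  ],
)

```text
time: 1.4
ee_pos: [0.5221, -0.036, 0.2312]
tcp_rot: [180.0, -0.0, -3.4]
wrist_force: [0.5, -1.9, 0.6]
opening: 0.0597
```

Run:
```python
from workcell import bot
o=bot.get_obs();print(o)
```

```text
{'time': 1.4, 'q': array([-3.93838861e+00,  1.28829855e+00,  6.21273605e+00,  9.49162209e+01,
       -8.48410874e-03,  8.94445350e+01]), 'qd': array([48.10167969, 35.17605466, 34.76921833, -0.51892242, -0.06155979,
       48.08829582]), 'joint_efforts': array([ -4.20456693, -53.82210374,  42.0238781 ,   0.55148123,
         0.18796456,  -1.31707706]), 'ee_pos': array([ 0.52205418, -0.03598381,  0.23119533]), 'tcp_rot': array([ 1.79991437e+02, -8.13394691e-03, -3.38292364e+00]), 'wrist_force': array([ 0.496542  , -1.91625826,  0.56856189]), 'torque': array([-0.05160324, -0.02956978,  0.00689526]), 'opening': 0.059692866921429735}
```

Emit:
send_rows(
  targets=[
    [0.3,38,50,0,0],
    [0.3,38,50,0,0],
    [0.3,38,50,0,0],
  ],
)

```text
time: 1.78
ee_pos: [0.5589, 0.0121, 0.2308]
tcp_rot: [180.0, 0.1, -3.4]
wrist_force: [-1.0, -0.5, -1.0]
opening: 0.0599
```

Run:
```python
from workcell import bot
import cv2,numpy as np
o=bot.get_obs();print(o['ee_pos'],o['tcp_rot'])
c=bot.camera("wrist");cv2.imwrite("pics/w1.png",c["pixels"][:,:,::-1]);np.savez("w1.npz",ee=o['ee_pos'],rot=o['tcp_rot'],**c)
```

```text
[0.55888094 0.01210954 0.2308433 ] [ 1.79982277e+02  6.51833172e-02 -3.35620255e+00]
```

View pics/w1.png

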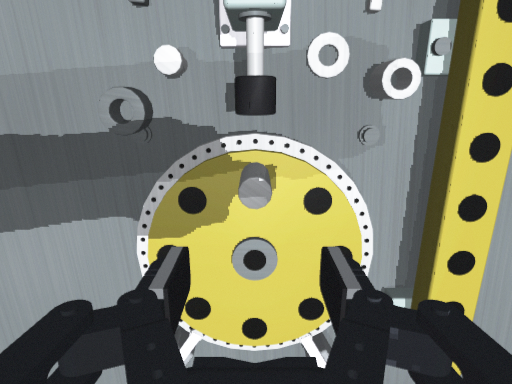

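```bash
cat >> h.py <<'E'
from scipy.spatial.transform import Rotation as Ro
def wray(c,px,z):
    R=Ro.from_euler('xyz',c["rot"],degrees=True).as_matrix();M=c["mount"]
    d=R@M[:3,:3]@np.linalg.inv(c["intrinsics"])@np.array([px[0],px[1],1.]);o=c["ee"]+R@M[:3,3]
    return o+d*(z-o[2])/d[2]
E
python3 - <<'E'
from h import *
c=np.load("w1.npz")
im=c["pixels"][60:290,190:320,::-1]; cv2.imwrite("pics/w1z.png",cv2.resize(im,(339,600)))
print(wray(c,(256,193),.115),wray(c,(255,258),.056),wray(c,(256,94),.085),wray(c,(254.5,259),.056))
print("disc rim",wray(c,(137,240),.05),wray(c,(373,240),.05))
E
```

```text
[0.56081961 0.01205885 0.115     ] [ 0.55484248 -0.07580514  0.056     ] [0.565309   0.08821585 0.085     ] [ 0.55424961 -0.07693467  0.056     ]
disc rim [ 0.4319186  -0.05072133  0.05      ] [ 0.67974871 -0.06522756  0.05      ]
```

View pics/w1z.png

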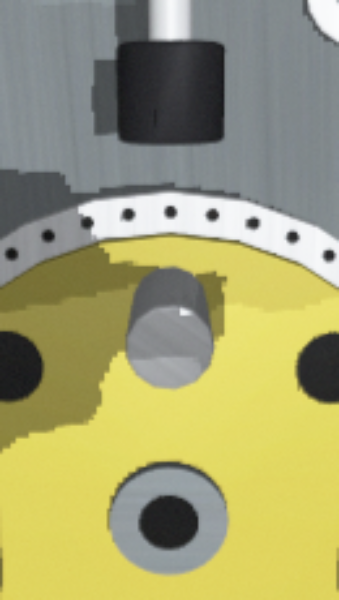

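Emit:
send_rows(
  targets=[
    [0.3,1,0,-60,0],
    [0.3,1,0,-115,0],
    [0.3,1,0,-147,0],
    [0.3,1,0,-147,0],
    [0.7,1,0,-147,0],
    [0.7,1,0,-147,0],
    [0.7,1,0,-147,0],
    [0.7,1,0,-147,0],
  ],
  squeeze=20,
)

```text
time: 2.82
ee_pos: [0.5607, 0.0117, 0.0868]
tcp_rot: [180.0, -0.1, -3.4]
wrist_force: [-5.1, -1.0, 8.5]
opening: 0.0273
```

Emit:
send_rows(
  targets=[
    [0.7,7.1,-0.7,0,-4.5],
    [0.7,14,-1.9,0,-9],
    [0.7,20.9,-3.7,0,-13.5],
    [0.7,27.5,-6,0,-18],
    [0.7,34,-8.8,0,-22.5],
    [0.7,40.2,-12.2,0,-27],
    [0.7,46.2,-16,0,-31.5],
    [0.7,51.8,-20.3,0,-36],
    [0.7,57.1,-24.9,0,-40.5],
    [0.7,62,-30,0,-45],
  ],
)

```text
time: 4.08
ee_pos: [0.6222, -0.0199, 0.0868]
tcp_rot: [179.9, -0.2, -48.6]
wrist_force: [-11.4, -6.1, 11.5]
opening: 0.0276
```

Emit:
send_rows(
  targets=[
    [0.7,0,0,0,0],
    [0.7,0,0,0,0],
    [0.7,0,0,0,0],
  ],
)

```text
time: 4.45
ee_pos: [0.6218, -0.0195, 0.0868]
tcp_rot: [179.9, -0.1, -48.5]
wrist_force: [-9.6, -7.6, 8.6]
opening: 0.0275
```

Release gently and rise.

Emit:
send_rows(
  targets=[
    [0.3,0,0,0,0],
    [0.3,0,0,0,0],
    [0.3,0,0,0,0],
    [0.3,0,0,0,0],
    [0.3,0,0,50,0],
    [0.3,0,0,110,0],
    [0.3,0,0,147,0],
    [0.3,0,0,147,0],
    [0.3,0,0,147,0],
  ],
)

```text
time: 5.58
ee_pos: [0.6221, -0.0179, 0.2304]
tcp_rot: [180.0, 0.0, -48.4]
wrist_force: [0.7, -0.6, -0.8]
opening: 0.0598
```

Run:
```python
from workcell import bot
from h import *
o=bot.get_obs();print(o['ee_pos'],o['tcp_rot'],o['wrist_force'])
c=bot.camera("wrist");cv2.imwrite("pics/w2.png",c["pixels"][:,:,::-1]);np.savez("w2.npz",ee=o['ee_pos'],rot=o['tcp_rot'],**c)
```

```text
[ 0.62208848 -0.01792619  0.23039619] [ 1.79965597e+02  3.57058453e-02 -4.83985683e+01] [ 0.65097751 -0.57366509 -0.75541229]
```

View pics/w2.png

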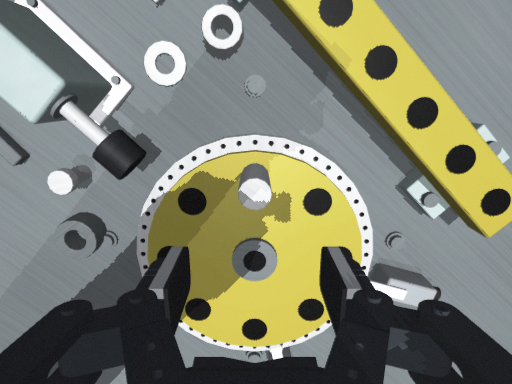

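Emit:
send_rows(
  targets=[
    [1,-51,233,0,45],
    [1,-51,233,0,45],
    [1,-51,233,0,45],
    [1,-51,233,0,45],
    [1,-51,233,0,45],
    [1,-51,233,0,45],
    [1,-51,233,-60,45],
    [1,-51,233,-80,45],
    [1,-51,233,-80,45],
  ],
)

```text
time: 6.75
ee_pos: [0.5705, 0.2132, 0.1492]
tcp_rot: [179.9, 0.2, -3.6]
wrist_force: [0.3, 0.5, 0.6]
opening: 0.0002
```

Run:
```python
from workcell import bot
from h import *
w=np.load("w2.npz"); p=wray(w,(255,192.5),.115);print("post",p, np.degrees(np.arctan2(p[0]-.5545,p[1]+.0763)))
o=bot.get_obs();print(o['ee_pos'],o['tcp_rot'],o['wrist_force'])
c=bot.camera("wrist");cv2.imwrite("pics/w3.png",c["pixels"][:,:,::-1]);np.savez("w3.npz",ee=o['ee_pos'],rot=o['tcp_rot'],**c)
```

```text
post [ 0.62311689 -0.01747857  0.115     ] 49.39535963064425
[0.57047371 0.21324337 0.14920179] [179.90201801   0.19828055  -3.58311658] [0.33451796 0.47752289 0.62707444]
```

View pics/w3.png

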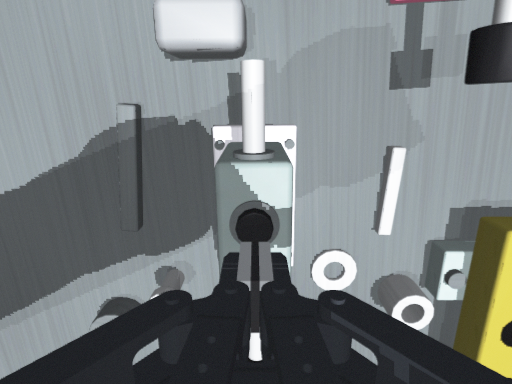

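Run:
```python
from h import *
c=np.load("w3.npz")
im=c["pixels"][180:260,205:305,::-1]; cv2.imwrite("pics/w3z.png",cv2.resize(im,(750,600)))
print(wray(c,(254.5,208),.115),wray(c,(236,224),.115),wray(c,(272,224),.115))
```

```text
[0.57218927 0.2280408  0.115     ] [0.56113623 0.21914814 0.115     ] [0.58146872 0.21789458 0.115     ]
```

View pics/w3z.png

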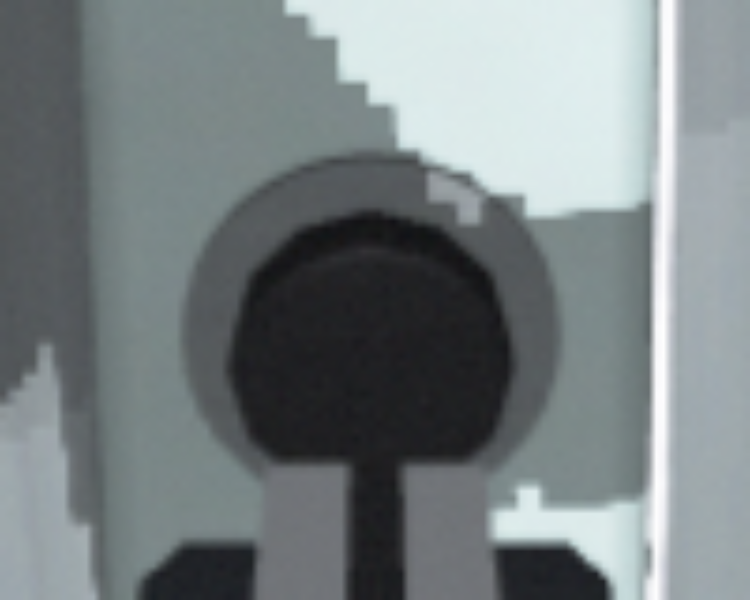

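Run:
```python
from h import *
c=np.load("w3.npz")
print(wray(c,(254.6,212.5),.115),wray(c,(254.6,230),.115))
```

```text
[0.57207753 0.22538357 0.115     ] [0.57141316 0.21485009 0.115     ]
```

Emit:
send_rows(
  targets=[
    [1,1,1,-20,0],
    [1,1,1,-32,0],
    [1,1,1,-36,0],
    [1,1,1,-39,0],
    [1,1,1,-42,0],
    [1,1,1,-45,0],
    [1,1,1,-46,0],
    [1,1,1,-46,0],
  ],
)

```text
time: 7.8
ee_pos: [0.5725, 0.216, 0.107]
tcp_rot: [-180.0, -0.1, -3.4]
wrist_force: [-4.1, -2.2, 12.2]
opening: -0.0001
```

Emit:
send_rows(
  targets=[
    [1,-1,-1,-2,0],
    [1,-1,-1,-4,0],
    [1,-1,-1,-4,0],
    [1,-1,-1,40,0],
    [0.25,-1,-1,90,0],
    [0.25,-1,-1,127,0],
    [0.25,-1,-1,127,0],
    [0.25,-1,-1,127,0],
    [0.25,-1,-1,127,0],
  ],
)

```text
time: 8.93
ee_pos: [0.5708, 0.215, 0.2307]
tcp_rot: [180.0, 0.1, -3.4]
wrist_force: [-0.8, 0.4, -0.3]
opening: 0.0641
```

Run:
```python
from workcell import bot
from h import *
o=bot.get_obs();print(o['ee_pos'],o['tcp_rot'],o['wrist_force'])
c=bot.camera("wrist");cv2.imwrite("pics/w4.png",c["pixels"][:,:,::-1]);np.savez("w4.npz",ee=o['ee_pos'],rot=o['tcp_rot'],**c)
```

```text
[0.57077019 0.2149576  0.23073269] [ 1.79951928e+02  1.15242330e-01 -3.39687923e+00] [-0.79419647  0.39329925 -0.33655103]
```

View pics/w4.png

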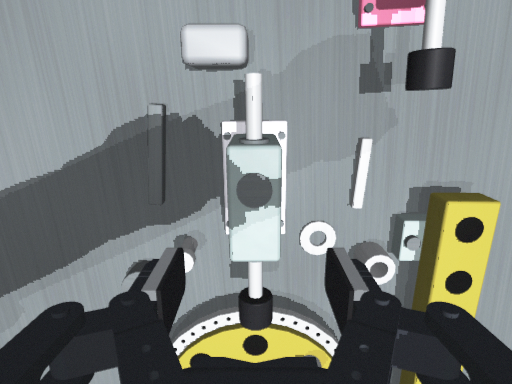

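Emit:
send_rows(
  targets=[
    [0.25,-6,-60,0,0],
    [0.25,-6,-120,0,0],
    [0.25,-6,-128,0,0],
    [0.25,-6,-128,-60,0],
    [0.25,-6,-128,-120,0],
    [0.25,-6,-128,-164,0],
    [0.25,-6,-128,-164,0],
    [0.25,-6,-128,-164,0],
  ],
)

```text
time: 9.98
ee_pos: [0.5659, 0.0875, 0.0701]
tcp_rot: [-180.0, -0.1, -3.4]
wrist_force: [0.3, 0.0, 0.8]
opening: 0.0642
```

Run:
```python
from workcell import bot
from h import *
for n in ["wrist","scene"]:
    c=bot.camera(n);cv2.imwrite(f"pics/w5{n}.png",c["pixels"][:,:,::-1])
cv2.imwrite("pics/w5s.png",cv2.resize(c["pixels"][130:310,160:360,::-1],(660,594)))
```

```text
(no output)
```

View pics/w5wrist.png

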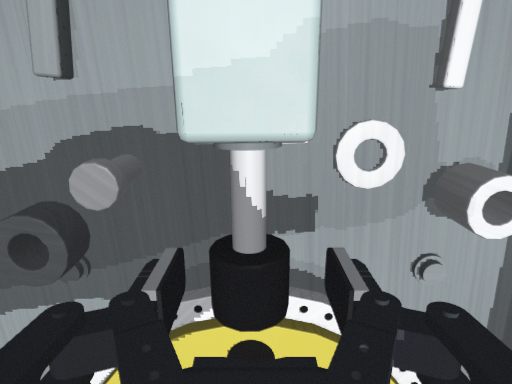

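View pics/w5s.png

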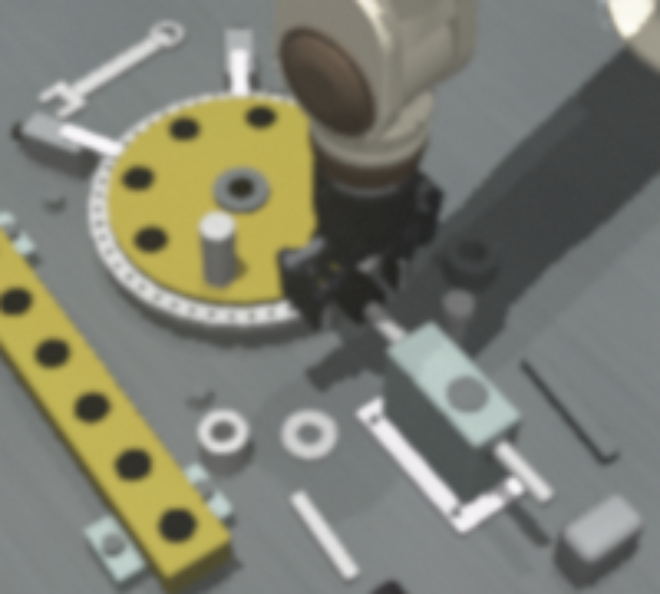

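Emit:
send_rows(
  targets=[
    [0.25,-1,0,-3,0],
    [0.65,-1,0,-3,0],
    [0.65,-1,0,-3,0],
    [0.65,-1,0,-3,0],
    [0.65,-1,0,-3,0],
    [0.65,-1,0,-3,0],
  ],
  squeeze=60,
)

```text
time: 10.82
ee_pos: [0.5635, 0.0871, 0.0659]
tcp_rot: [-180.0, 0.1, -3.4]
wrist_force: [-5.3, -0.1, 7.3]
opening: 0.0325
```

Emit:
send_rows(
  targets=[
    [0.85,0,0,0,0],
    [0.85,-0.6,-10,0,0],
    [0.85,-1.1,-20,0,0],
    [0.85,-1.7,-30,0,0],
    [0.85,-2.2,-40,0,0],
    [0.85,-2.8,-50,0,0],
    [0.85,-3.3,-60,0,0],
    [0.85,-3.9,-70,0,0],
    [0.85,-4.4,-80,0,0],
    [0.85,-4.4,-80,0,0],
  ],
)

```text
time: 12.08
ee_pos: [0.5594, 0.0075, 0.0659]
tcp_rot: [-179.9, 0.0, -3.4]
wrist_force: [-3.9, 5.1, 4.8]
opening: 0.0325
```

Emit:
send_rows(
  targets=[
    [0.85,-0.3,-5,0,0],
    [0.85,-0.5,-9,0,0],
    [0.85,-0.7,-12,0,0],
    [0.85,-0.8,-14,0,0],
    [0.85,-0.8,-14,0,0],
    [0.85,-0.8,-14,0,0],
  ],
)

```text
time: 12.82
ee_pos: [0.5589, -0.003, 0.0659]
tcp_rot: [-179.6, 0.0, -3.2]
wrist_force: [-2.5, 23.4, 4.0]
opening: 0.0327
```

Run:
```python
from workcell import bot
from h import *
o=bot.get_obs();print(o['ee_pos'],o['wrist_force'])
for n in ["wrist","scene","top"]:
    c=bot.camera(n);cv2.imwrite(f"pics/w6{n}.png",c["pixels"][:,:,::-1])
    if n=="scene": cv2.imwrite("pics/w6s.png",cv2.resize(c["pixels"][130:310,160:360,::-1],(660,594)))
cv2.imwrite("pics/w6t.png",cv2.resize(c["pixels"][120:250,140:370,::-1],(800,452)))
```

```text
[ 0.55890302 -0.00297015  0.06592065] [-2.45877737 23.44410579  3.95263466]
```

View pics/w6wrist.png

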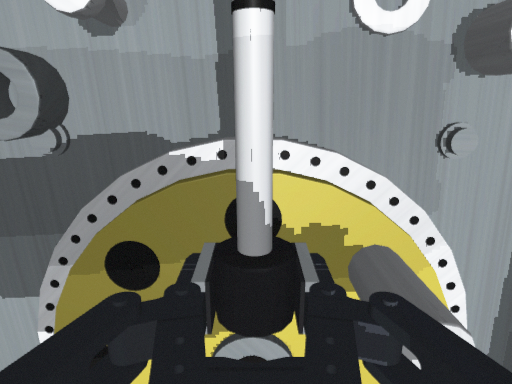

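View pics/w6s.png

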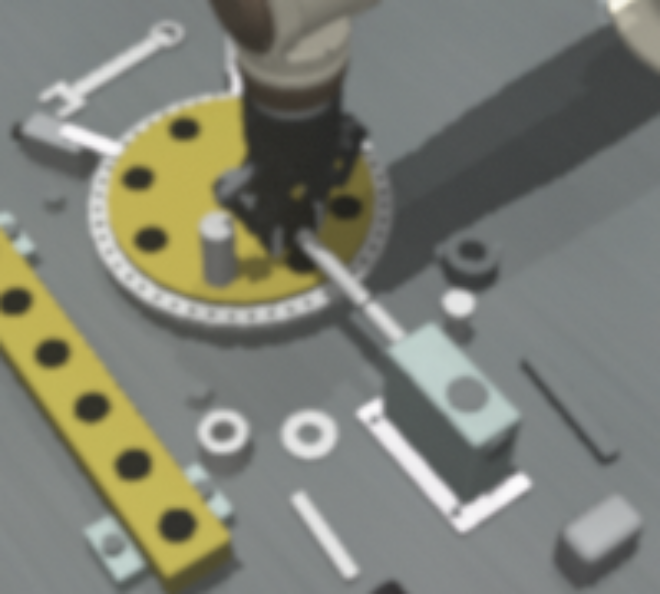

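View pics/w6t.png

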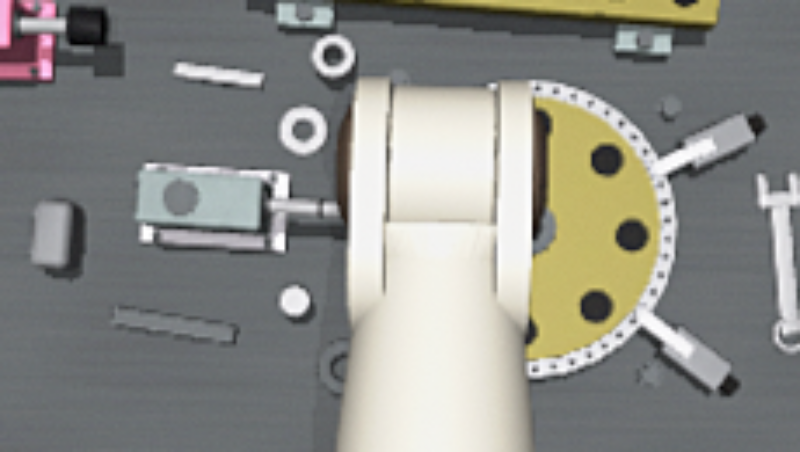

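Emit:
send_rows(
  targets=[
    [0.85,0,1.5,0,0],
    [0.85,0,1.5,0,0],
    [0.85,0,1.5,0,0],
    [0.85,0,1.5,0,0],
    [0.85,0,1.5,0,0],
    [0.85,0,1.5,0,0],
  ],
)

```text
time: 13.72
ee_pos: [0.5589, -0.0029, 0.066]
tcp_rot: [-179.7, 0.0, -3.3]
wrist_force: [-3.1, 14.9, 4.5]
opening: 0.0324
```

Emit:
send_rows(
  targets=[
    [0.85,0,0,0,0],
    [0.85,0,0,0,0],
    [0.85,0,0,0,0],
    [0.85,0,0,0,0],
    [0.85,0,0,0,0],
    [0.85,0,0,0,0],
  ],
)

```text
time: 14.48
ee_pos: [0.5589, -0.0029, 0.066]
tcp_rot: [-179.7, -0.0, -3.3]
wrist_force: [-2.0, 14.2, 5.0]
opening: 0.0323
```

Stable: no drift, and the pull (14 N) is above the spring force, so the rod is against its end stop.

```bash
python3 -c "
from workcell import bot
print(bot.job_done())"
```

```text
the job is handed in; nothing more can be done
None
```

I turned the disc one click clockwise by its post, pressed the release button down and pulled the rod out to its second stop. I handed the job in while still gripping the knob and holding it there.

Last checks:
- **Disc:** the post, seen from the wrist camera after release, had moved about 45–46° from its start, and it had not moved in the scene view with the rod out.
- **Button:** the fingertips reached a height of 107 mm, the fully-down height, with about 12 N. I then pressed slightly further; the pictures afterwards show the button almost flush.
- **Rod:** the tool travelled about 90 mm with no sign of slipping in the grip. The force then rose to 23 N against the solid stop. I eased off to about 14 N, and over the last 0.75 s the position did not drift; the fingers held at an opening of 32 mm.
- **Loose parts:** none looked moved in the pictures taken with the rod out, though the arm partly hid one sleeve in the top view.
- **Time:** the job took about 14.5 s of the 64 s allowed.

No check failed. Camera measurements of the same point differed by up to about 2.5 mm.

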